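# Scrub the tabletop washer's tub, then hold its dial at the third click

## Task

Clean out the little tabletop washer: take the long brush from its stand, reach down inside the tub and scrub its wall with two strokes from the floor up to the rim, with the bristles against the wall both at the bottom and at the top of each stroke, then stand the brush upright in its stand again and let go of it. Then turn the washer's spring-return dial clockwise past the first and second clicks to the third and finish while holding it there, because it runs (lid off) only as long as it is held and springs back when let go. Leave the other things on the counter where they are.

Things in the scene. Friction and masses are not known exactly. Their poses are not given: they have to be found in the camera images.
- washer: small white bucket-shaped tabletop washing machine, open on top, fixed to the counter. Origin: on the counter under the tub's axis, z up. Outside radius 130 mm, rim 200 mm above the counter. On its own -y side stands a white control column, 120 mm wide (x), from y = -115 to -245 mm, 186 mm high; the dial on its top turns about (0, -180) mm. A grey hose runs up the +y side, out to 162 mm.
- tub_wall: the washer's upright round tub wall, the part to be scrubbed; same origin and axes as the washer. Inside radius 102 mm at the floor to 105 mm at the rim, 20 mm thick; the tub floor is 60 mm and the rim 200 mm above the counter. A low pulsator (radius 50 mm, 12 mm high) stands in the middle of the tub floor.
- dial (a joint): the white spring-return dial on the control column, in rad: 0 at rest, growing clockwise seen from above; clicks at 0.38, 0.76 and 1.14 (one, two and three raised dots), end stop at 1.22. A spring drives it back to 0 from everywhere with 0.10 N m (at 0) to 0.17 N m (third click), the clicks add or take up to 0.07 N m; it never stays by itself.
- dial_grip (a point): centre of the dial's upright grip bar, on the dial's axis, 213 mm above the counter. Bar: 62 mm long along this frame's x, 15 mm thick along its y, from 200 to 226 mm above the counter, on a flat skirt of radius 37 mm (top 201 mm above the counter). The frame turns with the dial; at rest its x is the washer's x.
- dial_pointer (a point): the dial's pointed nose, at the bar's -x end, 36 mm from the axis; it points to the washer's own -x at rest
- stand: round steel brush stand, open-topped cup, fixed to the counter; foot 112 mm across, inside radius 31 mm (39 mm at the flared mouth), inner floor 10 mm and mouth 105 mm above the counter. Origin: on the counter under its axis
- brush: long brush, 240 mm, 110 g, standing head down in the stand. Origin: centre of the flat lower end of the head; z runs up the handle. Bristle head: cylinder 48 mm across, from 0 to 62 mm; thin steel shank; white handle of 17 x 17 mm square section with its flats across the brush's x and y, from 145 to 240 mm above the origin
- detergent: upright blue detergent bottle with a white cap, 76 mm across, 190 mm tall, origin under its centre; not part of the job
- stain_tub: squat white lidded jar, 88 mm across, 110 mm tall, origin under its centre; not part of the job
- spray: clear trigger spray bottle, 72 mm across, 177 mm tall, origin under its centre; not part of the job
- dosing_cup: small white open dosing cup, 62 mm across, 50 mm tall, origin under its centre; not part of the job
- soap_dish: white dish 75 x 110 mm with a cream bar of soap, 27 mm tall, origin under its centre; not part of the job
- washer_lid: the washer's round white lid, lying on the counter, 252 mm across, 36 mm tall with its bar grip, origin under its centre; not part of the job
- peg: one wooden clothes peg lying on the counter, 74 x 11 x 14 mm, origin under its centre; not part of the job

How it is judged:
On the way, in this order (a step that is already met when the one before it is completed fails the run):
1. the brush head is down in the tub (lower end within 35 mm of its floor), pressed against the wall (z of brush in the frame of washer between 0.05 and 0.095 m and horizontal distance between brush and washer below 0.105 m and contact force between brush and tub_wall above 0.3 N), for 0.1 s.
2. the head is drawn up to the rim (lower end 60 to 135 mm above the tub floor), still pressed against the wall (z of brush in the frame of washer between 0.12 and 0.195 m and horizontal distance between brush and washer below 0.105 m and contact force between brush and tub_wall above 0.3 N), for 0.1 s.
3. down again at the wall (all of step 1), for 0.1 s.
4. up again at the wall (all of step 2), for 0.1 s.
5. the brush stands in its stand, let go (z of brush in the frame of stand below 0.02 m and horizontal distance between brush and stand below 0.025 m and angle between brush's own z axis and vertical below 0.35 rad and contact force between the fingers and brush below 0.1 N), for 0.2 s.
6. the dial is held at the third click by the fingers (value of joint dial above 1.03 rad and velocity of joint dial between -0.15 and 0.15 rad/s and contact force between the fingers and dial above 0.5 N), for 0.5 s.
At the end, for the whole second after the job is handed in: The fingers still hold the dial at its third click (joint above 1.03 rad, still, at least 0.5 N between the fingers and the dial), and the brush stands in its stand untouched: lower end within 10 mm of the stand's inner floor and 25 mm of its axis, tilted less than 0.35 rad (all of step 5 and all of step 6); the arm keeps its last pose, push and grip.
It fails at once if one of the other things on the counter is moved by more than 40 mm (distance of any of detergent, stain_tub, spray, dosing_cup, soap_dish, washer_lid, peg from where it was at the start of the episode above 0.04 m).
It also fails if it takes over 67 s, if anything falls off the work surface, if the arm or the gripper's body presses on something with over 40 N, if the wrist force passes 120 N, or if a joint passes its speed limit or range.

## Robot

A 6-joint arm with a two-finger parallel gripper is mounted at the origin on the work surface. World frame = base frame: x ahead of the robot, y to its left, z up, the work surface at z = 0. Lengths are in m, angles in rad, forces in N, time in s.
With the tool pointing down it reaches from about 0.3 to 0.875 m from the base axis. Payload 6.4 kg.
Tool frame: the origin (TCP) lies at the very end of the fingers, on their centre line; the grasp point (between the pads) lies 19 mm behind it; z points along the fingers, y is the line along which they close (so a half turn about z gives the same grasp; the last joint's range is limited). The gripper opens to 85 mm and grips with 20 to 120 N. Pads are 22 mm wide; open, the fingers measure 114 mm over their backs; the gripper's body (76 mm by 85 mm) begins 54 mm behind the grasp point. The pads swing forward as they close: fully open they stand 13 mm farther back than shut.
Start: joints at [-1.523, 0.181, 1.607, -0, 1.354, -0.206], TCP at [0.144, -0.557, 0.231] pointing down, gripper open.
Joint ranges: [-2.99, 2.99], [-0.89, 2.07], [0.3, 2.58], [-1.14, 4.28], [0, 2.63], [-3.12, 3.12]. Speed limits (rad/s): [2.57, 2.57, 3.01, 3.14, 3.14, 3.14].

## Interface

Orientations are given as a unit quaternion [w, x, y, z].
In Python, from bench import ctrl gives the robot as it stands.
- The arm moves only by the tool jog_arm, never from a script. Its argument "series" is a list that holds one entry, the list of rows, each a list of 7 numbers: the shift along the tool's x, y, z in mm, then the turn, a rotation vector about the tool's x, y, z in rad, then the finger opening in mm, from 0 to 85.4. In form: [[[tx, ty, tz, rx, ry, rz, gripper], ...]]. A call has exactly 10 rows; each row shifts and turns the commanded pose from where the row before left it, along the tool's axes as they then stand; what a row does not reach is not made up. A row lasts 1/10 s, in which the tool goes at most 50 mm and 8.59 degrees, less where a joint would pass 70% of its speed; a pose out of reach is approached as far as the arm can. A call with a gripper value outside its range is refused whole. The fingers move at their own pace and stop on an object; the grip force is fixed at half the most. Time passes only in rows, so rows that do not move let the fingers close, or fill a call up. It gives the time, the measured TCP pose, the force, the opening and the grip force at its end, in the units of the state.
- ctrl.get_obs(): the state, without advancing time (a new reading comes with each control period).
- ctrl.camera(name): name is "side" or "top" or "wrist"; returns a dict with "frame" (384x512x3 uint8, blue, green, red), "z_map" (384x512 float32, m along the optical axis (not along the pixel's ray), 0 where there is no reading), "fx", "fy", "cx", "cy" (pixels), "xyz" and "rotation" of the camera in the world. Camera axes: x right, y down, z forward; pixel columns grow to the right and rows downward; lengths in m; the calibration is good to about 2 mm. A picture is of the moment at which its call begins.
- ctrl.hand_in(): hands the job in; it is judged then, once.
The state is a dict: "time_s": time; "q": joint angles; "dq": joint speeds; "joint_efforts": joint torques, N m; "eef_pos": TCP position; "eef_rot": TCP orientation; "wrist_force": force on the tool from outside, world axes, zero at the start; "torque": the same for the moment, N m; "opening": opening from 0.0 (shut) to 1.0 (fully open); "grasp_force": force on a finger pad.
Only numpy, scipy, OpenCV 4.12 (cv2) and the standard library are available. Lean on these libraries where they do the work, as an engineer would, in place of code of your own. Each camera call takes 0.05 s, during which the arm holds its last target. There are 200 camera calls.

## Working session

There is one attempt and no reset: what is moved stays moved. The work goes in short steps, Python scripts to look and compute and a tool call to move; the robot and the scene stay as the last step left them, time stands still between calls to the robot, and variables do not carry over. Pictures are saved under pics/ and viewed, at most 10 in all, crops included, and the job is handed in when it is done.

Besides the shell and the picture viewer there is one more tool, called after "Emit:" by a JSON object that holds its "method" and its "body", one argument or row to a line. jog_arm: Moves the arm, as the interface text tells. Its arguments: {"type":"object","properties":{"series":{"type":"array"}},"required":["series"]}

```bash
ls; mkdir -p pics
python3 - <<'E'
from bench import ctrl
import cv2,numpy as np,pickle
o=ctrl.get_obs();print(o)
d={}
for n in("top","side"):
    c=ctrl.camera(n);d[n]=c;cv2.imwrite(f"pics/{n}0.png",cv2.resize(c["frame"],(800,600)))
    print(n,c["fx"],c["cx"],c["cy"],c["xyz"],c["rotation"])
pickle.dump(d,open("v0.pkl","wb"))
E
```

```text
pics
{'time_s': 0.0, 'q': array([-1.52328724e+00,  1.81554623e-01,  1.60800383e+00,  1.16961297e-05,
        1.35380367e+00, -2.06275504e-01]), 'dq': array([ 0.00018468, -0.00163581, -0.00115625,  0.00169779, -0.0006452 ,
       -0.00204072]), 'joint_efforts': array([-2.60633287e-04, -4.44863999e+01, -3.51336157e+01, -2.24174860e-04,
        9.08530637e-03,  3.73162425e-05]), 'eef_pos': array([ 0.14437214, -0.55601008,  0.23037854]), 'eef_rot': array([-8.81497145e-04,  9.91959741e-01,  1.26550735e-01,  7.58512797e-05]), 'wrist_force': array([-0.39846185,  0.32881959, -0.28873173]), 'torque': array([ 0.00761927, -0.01547831,  0.00204822]), 'grasp_force': 0.0, 'opening': 0.9996178964387045}
top 398.3802352959872 249.02458206661123 193.34299540731772 [ 0.40678156 -0.0079976   1.41151986] [ 0.03804566 -0.70416533  0.70778351 -0.04178781]
side 387.43800624840577 257.54509387939993 187.52269277173636 [ 0.23363455 -0.94556412  0.86814903] [-0.45066472  0.8786203  -0.14151088  0.07001669]
```

View pics/top0.png

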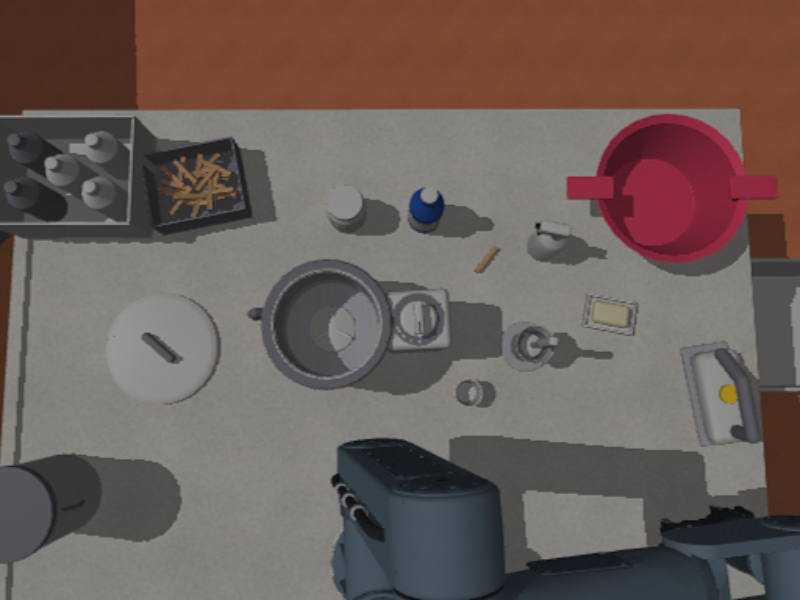

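View pics/side0.png

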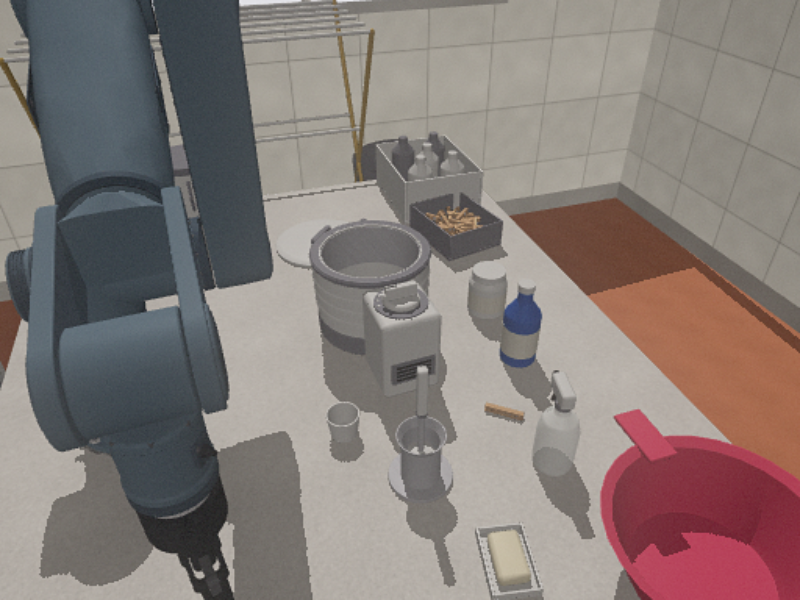

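The top view shows the washer rim centred near (327,325), the dial at (418,320) and the stand at (528,346), with the handle top at (545,340). The dosing cup is at (469,392). The side view shows the brush handle top at (423,370), the stand mouth at (421,437) and the dial bar at (402,292).

```bash
cat > h.py <<'E'
import numpy as np,cv2,pickle
from scipy.spatial.transform import Rotation as R
from scipy.optimize import least_squares
def q2R(q): return R.from_quat(np.r_[q[1:],q[0]])
def cloud(c):
    v,u=np.mgrid[:384,:512]; z=c["z_map"]
    P=np.stack([(u-c["cx"])/c["fx"]*z,(v-c["cy"])/c["fy"]*z,z],-1)
    W=P@q2R(c["rotation"]).as_matrix().T+c["xyz"]; W[z==0]=np.nan
    return W
def circ(p,r=None):
    f=(lambda a:np.hypot(p[:,0]-a[0],p[:,1]-a[1])-(a[2] if r is None else r))
    x0=[*np.median(p[:,:2],0),r or .1]
    return least_squares(f,x0,loss="soft_l1",f_scale=.003).x
E
python3 - <<'E'
from h import *
np.set_printoptions(precision=4,suppress=True)
d=pickle.load(open("v0.pkl","rb"))
for n in("top","side"):
    W=cloud(d[n]).reshape(-1,3);W=W[~np.isnan(W[:,0])]
    if n=="top":
        ap=cloud(d[n])
        for nm,(x,y) in dict(washer=(327,268),dial=(418,320),stand=(528,346),brush=(545,340),counter=(600,400)).items(): print(nm,ap[int(y*.64),int(x*.64)])
        w0=ap[int(325*.64),int(327*.64)];s0=ap[int(346*.64),int(528*.64)];d0=ap[int(320*.64),int(418*.64)]
    near=lambda c,r:np.hypot(*(W[:,:2]-c[:2]).T)<r
    z=lambda a,b:(W[:,2]>a)&(W[:,2]<b)
    p=W[near(w0,.16)&z(.193,.207)&~near(d0,.07)];print(n,"rim",len(p),np.median(p[:,2]),circ(p))
    p=W[near(s0,.07)&z(.098,.112)];print("mouth",len(p),circ(p))
    for a in np.arange(.12,.28,.02):
        p=W[near(s0,.09)&z(a,a+.02)];print(" brush",a,len(p),p.mean(0) if len(p) else'',np.ptp(p,axis=0) if len(p) else '')
    p=W[near(d0,.06)&z(.216,.235)];m=p.mean(0);u,s,vt=np.linalg.svd(p[:,:2]-m[:2],full_matrices=False);print("dialbar",len(p),m,p[:,2].max(),vt[0],np.ptp((p[:,:2]-m[:2])@vt.T,axis=0))
    p=W[near(d0,.12)&z(.18,.192)];print("column rect",cv2.minAreaRect((p[:,:2]*1000).astype(np.float32)) if len(p)>3 else 0)
E
```

```text
washer [0.6135 0.1077 0.2033]
dial [ 0.509  -0.0682  0.2252]
stand [ 0.4639 -0.3115  0.0683]
brush [ 0.4703 -0.316   0.1988]
counter [ 0.3433 -0.4887 -0.0009]
top rim 1840 0.19987124555102553 [0.5032 0.1079 0.1153]
mouth 120 [ 0.4651 -0.3229  0.0384]
 brush 0.12 3 [ 0.4647 -0.3185  0.1238] [0.0065 0.0017 0.0068]
 brush 0.13999999999999999 7 [ 0.4628 -0.3173  0.155 ] [0.0157 0.0103 0.0061]
 brush 0.15999999999999998 10 [ 0.4638 -0.3167  0.1692] [0.0153 0.0133 0.0164]
 brush 0.17999999999999997 11 [ 0.4643 -0.315   0.1919] [0.0151 0.0028 0.0176]
 brush 0.19999999999999996 10 [ 0.4636 -0.3154  0.2132] [0.0155 0.0058 0.0163]
 brush 0.21999999999999995 10 [ 0.463  -0.3171  0.23  ] [0.0155 0.0097 0.0158]
 brush 0.23999999999999994 35 [ 0.4652 -0.3213  0.2475] [0.0173 0.0168 0.0132]
 brush 0.2599999999999999 0  
 brush 0.2799999999999999 0  
dialbar 105 [ 0.5113 -0.072   0.2251] 0.23136686178138066 [-0.999  -0.0447] [0.0626 0.015 ]
column rect ((512.686279296875, -54.830345153808594), (117.39287567138672, 164.42227172851562), 1.259876012802124)
side rim 990 0.20153016563588355 [0.5019 0.102  0.1152]
mouth 229 [ 0.4653 -0.3223  0.038 ]
 brush 0.12 21 [ 0.4646 -0.325   0.1306] [0.0082 0.0065 0.0186]
 brush 0.13999999999999999 23 [ 0.4641 -0.3273  0.1527] [0.0171 0.0133 0.0189]
 brush 0.15999999999999998 48 [ 0.4634 -0.3276  0.1697] [0.0167 0.016  0.0193]
 brush 0.17999999999999997 46 [ 0.4632 -0.3275  0.1899] [0.0151 0.0161 0.0192]
 brush 0.19999999999999996 47 [ 0.463  -0.3273  0.2095] [0.0148 0.0164 0.0184]
 brush 0.21999999999999995 52 [ 0.4628 -0.3277  0.2299] [0.0144 0.0174 0.0199]
 brush 0.23999999999999994 56 [ 0.4645 -0.3245  0.2484] [0.0175 0.0172 0.013 ]
 brush 0.2599999999999999 0  
 brush 0.2799999999999999 0  
dialbar 118 [ 0.511  -0.0754  0.2246] 0.23146078440242113 [-0.9993 -0.0381] [0.0596 0.018 ]
column rect ((505.8330078125, -59.685447692871094), (166.8719024658203, 154.5609588623047), 0.8305897116661072)
```

Emit:
{"method": "jog_arm", "body": {
  "series": [
    [[0,0,-40,0,0,0.127,85],[0,0,-35,0,0,0.127,85],[32,-23,0,0,0,0,85],[32,-23,0,0,0,0,85],[32,-23,0,0,0,0,85],[32,-23,0,0,0,0,85],[32,-23,0,0,0,0,85],[32,-23,0,0,0,0,85],[32,-23,0,0,0,0,85],[20,-15,0,0,0,0,85]]
  ]
}}

```text
time_s: 1.1
eef_pos: [0.3902, -0.3786, 0.3059]
eef_rot: [-0.0, 1.0, 0.001, 0.0]
wrist_force: [-0.3, 0.0, -0.9]
opening: 0.999
grasp_force: 0.0
```

Run:
```python
from h import *
from bench import ctrl
c=ctrl.camera("wrist");pickle.dump(c,open("w1.pkl","wb"))
np.set_printoptions(precision=4,suppress=True)
print(ctrl.get_obs()["eef_pos"],c["xyz"],q2R(c["rotation"]).as_matrix())
W=cloud(c).reshape(-1,3)
s=np.array([.465,-.323]);n=np.hypot(*(W[:,:2]-s).T)<.06
for a,b in((.243,.256),(.16,.24),(.099,.109)):
    p=W[n&(W[:,2]>a)&(W[:,2]<b)];print(len(p),p.mean(0) if len(p) else 0)
    if len(p)>4: print(cv2.minAreaRect((p[:,:2]*1000).astype(np.float32)),circ(p))
cv2.imwrite("pics/w1.png",c["frame"])
```

```text
[ 0.3921 -0.3768  0.3059] [ 0.4649 -0.38    0.4497] [[ 0.0026 -0.9562 -0.2926]
 [-1.     -0.0031  0.0011]
 [-0.0019  0.2926 -0.9562]]
676 [ 0.4662 -0.3237  0.2502]
((466.0864562988281, -322.4810791015625), (17.358564376831055, 16.95624351501465), 81.05725860595703) [ 0.4661 -0.3235  0.0064]
417 [ 0.4656 -0.3303  0.2047]
((466.8739013671875, -327.8335266113281), (19.283050537109375, 8.420337677001953), 8.349319458007812) [ -15.0451 -160.338   160.7576]
1183 [ 0.4683 -0.3252  0.104 ]
((465.85162353515625, -323.7008056640625), (78.3107681274414, 82.31167602539062), 88.72305297851562) [ 0.4661 -0.3223  0.0382]
```

View pics/w1.png

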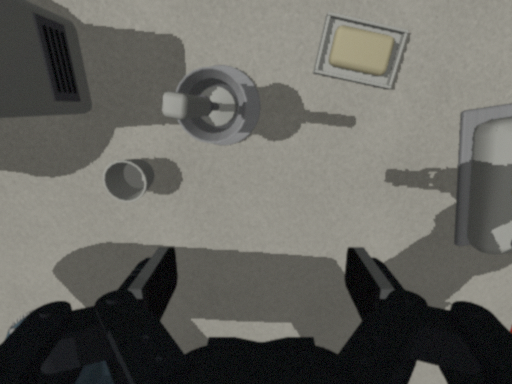

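The wrist view shows the handle top centred at (175,105), nearly square to the image, with the stand mouth at (218,105). Both agree with the earlier estimates.

Emit:
{"method": "jog_arm", "body": {
  "series": [
    [[15,-11,0,0,0,0,85],[20,-14,0,0,0,0,85],[20,-14,0,0,0,0,85],[15,-12,0,0,0,0,85],[4,-3,0,0,0,0,85],[0,0,0,0,0,0,85],[0,0,0,0,0,0,85],[0,0,0,0,0,0,85],[0,0,0,0,0,0,85],[0,0,0,0,0,0,85]]
  ]
}}

```text
time_s: 2.15
eef_pos: [0.462, -0.3271, 0.3063]
eef_rot: [0.0, 1.0, -0.001, -0.0]
wrist_force: [0.4, 1.4, 0.2]
opening: 0.998
grasp_force: 0.0
```

Emit:
{"method": "jog_arm", "body": {
  "series": [
    [[4,-4,0,0,0,0,85],[0,0,20,0,0,0,85],[0,0,25,0,0,0,85],[0,0,25,0,0,0,85],[0,0,25,0,0,0,85],[0,0,19,0,0,0,85],[0,0,0,0,0,0,85],[0,0,0,0,0,0,10],[0,0,0,0,0,0,10],[0,0,0,0,0,0,10]]
  ]
}}

```text
time_s: 3.15
eef_pos: [0.4671, -0.3233, 0.1939]
eef_rot: [0.001, 1.0, -0.0, 0.001]
wrist_force: [0.7, 1.1, 0.3]
opening: 0.508
grasp_force: 0.0
```

Emit:
{"method": "jog_arm", "body": {
  "series": [
    [[0,0,0,0,0,0,10],[0,0,0,0,0,0,10],[0,0,0,0,0,0,10],[0,0,0,0,0,0,10],[0,0,0,0,0,0,10],[0,0,0,0,0,0,10],[0,0,0,0,0,0,10],[0,0,-20,0,0,0,10],[0,0,-30,0,0,0,10],[0,0,-30,0,0,0,10]]
  ]
}}

```text
time_s: 4.15
eef_pos: [0.4659, -0.3222, 0.2722]
eef_rot: [-0.001, 1.0, -0.0, -0.001]
wrist_force: [0.2, 0.2, -1.7]
opening: 0.201
grasp_force: 58.7
```

Emit:
{"method": "jog_arm", "body": {
  "series": [
    [[0,0,-40,0,0,0,10],[0,0,-45,0,0,0,10],[0,0,-45,0,0,0,10],[0,0,-35,0,0,0,10],[5,-20,0,0,0,0,10],[5,-35,0,0,0,0,10],[5,-40,0,0,0,0,10],[5,-40,0,0,0,0,10],[5,-40,0,0,0,0,10],[5,-40,0,0,0,0,10]]
  ]
}}

```text
time_s: 5.15
eef_pos: [0.4963, -0.1061, 0.4368]
eef_rot: [-0.0, 1.0, -0.0, -0.0]
wrist_force: [1.3, -0.7, -0.6]
opening: 0.202
grasp_force: 58.7
```

Emit:
{"method": "jog_arm", "body": {
  "series": [
    [[3,-40,0,0,0,0,10],[2,-40,0,0,0,0,10],[1,-40,0,0,0,0,10],[1,-25,0,0,0,0,10],[0,-13,0,0,0,0,10],[0,0,0,0,0,0,10],[0,0,0,0,0,0,10],[0,0,0,0,0,0,10],[0,0,0,0,0,0,10],[0,0,0,0,0,0,10]]
  ]
}}

```text
time_s: 6.15
eef_pos: [0.5036, 0.0494, 0.4372]
eef_rot: [0.0, 1.0, -0.001, -0.0]
wrist_force: [0.3, 0.0, -0.4]
opening: 0.201
grasp_force: 58.8
```

Run:
```python
from h import *
from bench import ctrl
np.set_printoptions(precision=4,suppress=True)
o=ctrl.get_obs();print(o["eef_pos"],o["wrist_force"],o["torque"],o["q"])
for n in("side","top"):
    c=ctrl.camera(n);W=cloud(c).reshape(-1,3);e=o["eef_pos"]
    for a in np.arange(.23,.4,.02):
        p=W[(np.hypot(*(W[:,:2]-e[:2]).T)<.06)&(W[:,2]>a)&(W[:,2]<a+.02)]
        if len(p): print(n,a.round(2),len(p),p.mean(0),p[:,0].min(),p[:,0].max(),p[:,2].min())
    cv2.imwrite(f"pics/{n}2.png",c["frame"])
```

```text
[0.5036 0.0494 0.4372] [ 0.3349  0.0448 -0.4175] [0.0351 0.0247 0.0055] [-0.1371 -0.0671  1.4626 -0.0001  1.7461  1.4355]
side 0.25 65 [0.4981 0.0341 0.2627] 0.4782327188173443 0.5245474393367017 0.25481605264691043
side 0.27 97 [0.4986 0.0334 0.2805] 0.4788564230488205 0.5256412199901008 0.27032275410457585
side 0.29 114 [0.4992 0.0375 0.3025] 0.47874028125062745 0.524793102240256 0.29019885684419633
side 0.31 63 [0.5014 0.0443 0.3136] 0.48030481644252143 0.5223413086882612 0.310107705878361
side 0.33 19 [0.5018 0.0451 0.3396] 0.49852959089382454 0.5056626071675567 0.3300484112004446
side 0.35 24 [0.5018 0.0465 0.3601] 0.4972565448464743 0.5075988112401603 0.3505387205397271
side 0.37 27 [0.5019 0.0463 0.3804] 0.4974496290554069 0.5075196919693026 0.3703790688580942
side 0.39 32 [0.5003 0.0438 0.402 ] 0.49213706507670196 0.5092976915796301 0.3908306258097006
top 0.25 4 [0.4824 0.0415 0.2632] 0.4803191671569466 0.4858372758875191 0.25878074209552104
top 0.27 6 [0.4803 0.0446 0.2847] 0.4785901645653982 0.4842885859418693 0.2793472039387346
top 0.29 28 [0.484  0.0443 0.3055] 0.4785310382983189 0.48863413163086267 0.29045766302176146
top 0.31 5 [0.4833 0.0453 0.3114] 0.47998848270795047 0.48821519812762215 0.3100111233158527
```

View pics/side2.png

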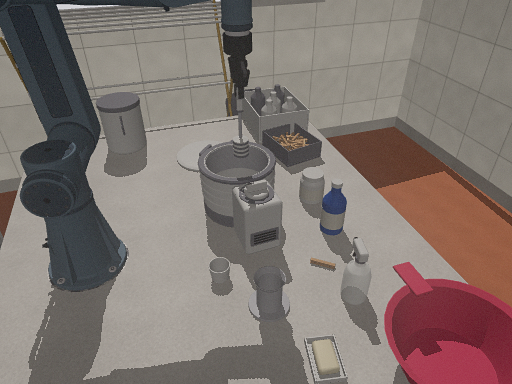

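The brush hangs upright above the tub at (240,148), with its lower end at z≈0.255 as computed.

Emit:
{"method": "jog_arm", "body": {
  "series": [
    [[0,0,20,0,0,0,10],[0,0,30,0,0,0,10],[0,0,30,0,0,0,10],[0,0,30,0,0,0,10],[0,0,30,0,0,0,10],[0,0,25,0,0,0,10],[0,0,12,0,0,0,10],[0,6,0,0,0,0,10],[0,6,0,0,0,0,10],[0,4,0,0,0,0,10]]
  ]
}}

```text
time_s: 7.25
eef_pos: [0.5046, 0.0334, 0.2621]
eef_rot: [0.0, 1.0, -0.0, 0.001]
wrist_force: [-0.7, 0.4, -0.7]
opening: 0.203
grasp_force: 58.8
```

Emit:
{"method": "jog_arm", "body": {
  "series": [
    [[0,1,0,0,0,0,10],[0,1,0,0,0,0,10],[0,1,0,0,0,0,10],[0,0,0,0,0,0,10],[0,0,0,0,0,0,10],[0,0,0,0,0,0,10],[0,0,0,0,0,0,10],[0,0,0,0,0,0,10],[0,0,0,0,0,0,10],[0,0,0,0,0,0,10]]
  ]
}}

```text
time_s: 8.25
eef_pos: [0.5035, 0.0314, 0.2603]
eef_rot: [-0.0, 1.0, -0.0, -0.0]
wrist_force: [0.4, 0.1, -0.5]
opening: 0.202
grasp_force: 58.8
```

Emit:
{"method": "jog_arm", "body": {
  "series": [
    [[0,1,0,0,0,0,10],[0,1,0,0,0,0,10],[0,1,0,0,0,0,10],[0,1,0,0,0,0,10],[0,1,0,0,0,0,10],[0,0,0,0,0,0,10],[0,0,0,0,0,0,10],[0,0,0,0,0,0,10],[0,0,0,0,0,0,10],[0,0,0,0,0,0,10]]
  ]
}}

```text
time_s: 9.25
eef_pos: [0.5034, 0.0267, 0.2603]
eef_rot: [-0.0, 1.0, -0.0, -0.0]
wrist_force: [-2.4, 5.0, 1.7]
opening: 0.207
grasp_force: 60.8
```

Emit:
{"method": "jog_arm", "body": {
  "series": [
    [[0,0,-8,0,0,0,10],[0,1,-10,0,0,0,10],[0,0,-10,0,0,0,10],[0,1,-10,0,0,0,10],[0,0,-10,0,0,0,10],[0,0,-10,0,0,0,10],[0,0,-7,0,0,0,10],[0,0,0,0,0,0,10],[0,0,0,0,0,0,10],[0,0,0,0,0,0,10]]
  ]
}}

```text
time_s: 10.25
eef_pos: [0.5041, 0.0249, 0.3272]
eef_rot: [-0.001, 1.0, 0.0, 0.001]
wrist_force: [-0.3, 6.9, 1.4]
opening: 0.191
grasp_force: 60.1
```

Emit:
{"method": "jog_arm", "body": {
  "series": [
    [[0,0,0,0,0,0,10],[0,0,8,0,0,0,10],[0,0,10,0,0,0,10],[0,-1,10,0,0,0,10],[0,0,10,0,0,0,10],[0,0,10,0,0,0,10],[0,0,10,0,0,0,10],[0,0,7,0,0,0,10],[0,0,0,0,0,0,10],[0,0,0,0,0,0,10]]
  ]
}}

```text
time_s: 11.25
eef_pos: [0.5039, 0.0261, 0.2607]
eef_rot: [-0.001, 1.0, 0.0, 0.001]
wrist_force: [1.1, 6.7, -4.3]
opening: 0.19
grasp_force: 58.6
```

Emit:
{"method": "jog_arm", "body": {
  "series": [
    [[0,0,0,0,0,0,10],[0,0,0,0,0,0,10],[0,0,0,0,0,0,10],[0,0,0,0,0,0,10],[0,0,0,0,0,0,10],[0,0,0,0,0,0,10],[0,0,0,0,0,0,10],[0,0,0,0,0,0,10],[0,0,0,0,0,0,10],[0,0,0,0,0,0,10]]
  ]
}}

```text
time_s: 12.25
eef_pos: [0.5039, 0.0261, 0.2607]
eef_rot: [-0.001, 1.0, 0.0, 0.0]
wrist_force: [0.4, 7.4, -4.4]
opening: 0.191
grasp_force: 58.6
```

Emit:
{"method": "jog_arm", "body": {
  "series": [
    [[0,0,-8,0,0,0,10],[0,1,-10,0,0,0,10],[0,0,-10,0,0,0,10],[0,0,-10,0,0,0,10],[0,0,-10,0,0,0,10],[0,0,-10,0,0,0,10],[0,0,-7,0,0,0,10],[0,0,0,0,0,0,10],[0,0,0,0,0,0,10],[0,0,0,0,0,0,10]]
  ]
}}

```text
time_s: 13.25
eef_pos: [0.5041, 0.0249, 0.3272]
eef_rot: [-0.001, 1.0, 0.0, 0.001]
wrist_force: [-0.6, 6.7, 2.5]
opening: 0.192
grasp_force: 60.3
```

Emit:
{"method": "jog_arm", "body": {
  "series": [
    [[0,0,0,0,0,0,10],[0,0,0,0,0,0,10],[0,0,0,0,0,0,10],[0,0,0,0,0,0,10],[0,-10,0,0,0,0,10],[0,-15,0,0,0,0,10],[0,0,-30,0,0,0,10],[0,0,-40,0,0,0,10],[0,0,-40,0,0,0,10],[0,0,0,0,0,0,10]]
  ]
}}

```text
time_s: 14.25
eef_pos: [0.5057, 0.0483, 0.4429]
eef_rot: [0.002, 1.0, -0.001, 0.006]
wrist_force: [0.4, -0.3, -0.8]
opening: 0.193
grasp_force: 58.8
```

Run:
```python
from h import *
from bench import ctrl
np.set_printoptions(precision=4,suppress=True)
o=ctrl.get_obs();print(o["eef_pos"],o["wrist_force"])
for n in("side",):
    c=ctrl.camera(n);W=cloud(c).reshape(-1,3);e=o["eef_pos"]
    for a in np.arange(.23,.45,.02):
        p=W[(np.hypot(*(W[:,:2]-e[:2]).T)<.06)&(W[:,2]>a)&(W[:,2]<a+.02)]
        if len(p): print(n,a.round(2),len(p),p.mean(0),p[:,0].min(),p[:,0].max(),p[:,2].min())
    cv2.imwrite(f"pics/{n}3.png",cv2.resize(c["frame"][0:240,150:350],(500,600)))
```

```text
[0.5057 0.0483 0.4429] [ 0.4307 -0.3044 -0.7876]
side 0.25 38 [0.505  0.0329 0.2655] 0.4846257085891903 0.5299838648880345 0.2614107256681356
side 0.27 90 [0.5034 0.0326 0.2794] 0.4840115407123937 0.5307828160006579 0.2703391024221138
side 0.29 92 [0.5029 0.0321 0.3001] 0.48393642219125277 0.5266804087973875 0.2905154618939604
side 0.31 109 [0.5058 0.0421 0.3166] 0.4836466262722948 0.5300739040785739 0.31062109691132733
side 0.33 23 [0.5063 0.0448 0.3403] 0.5013632152375272 0.5115422998438479 0.33243138651968496
side 0.35 19 [0.5055 0.0444 0.3599] 0.5016455867506623 0.5088498558938123 0.35004048839663615
side 0.37 20 [0.5059 0.0449 0.3803] 0.5014189492453477 0.509455426745127 0.3701358437575393
side 0.39 31 [0.5042 0.0441 0.4017] 0.49660990603497035 0.5117363962635462 0.3903781675540282
side 0.41 42 [0.5037 0.0418 0.4206] 0.49710123520241867 0.5123027282270752 0.4106325483465499
side 0.43 40 [0.504  0.0406 0.4395] 0.49399787041725285 0.5136907455479701 0.43113360424583064
```

View pics/side3.png

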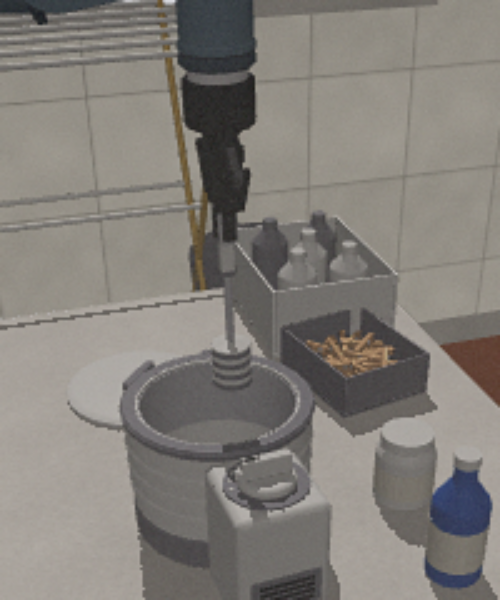

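The brush is still straight in the grip (head at (232,360) in the crop), with its lower end at z≈0.261.

Emit:
{"method": "jog_arm", "body": {
  "series": [
    [[-4,25,0,0,0,0,10],[-4,35,0,0,0,0,10],[-4,40,0,0,0,0,10],[-4,40,0,0,0,0,10],[-4,40,0,0,0,0,10],[-4,40,0,0,0,0,10],[-4,40,0,0,0,0,10],[-4,40,0,0,0,0,10],[-4,35,0,0,0,0,10],[-2,20,0,0,0,0,10]]
  ]
}}

```text
time_s: 15.3
eef_pos: [0.4642, -0.3084, 0.4335]
eef_rot: [-0.0, 1.0, -0.002, -0.001]
wrist_force: [-0.4, 0.1, -0.9]
opening: 0.192
grasp_force: 58.9
```

Emit:
{"method": "jog_arm", "body": {
  "series": [
    [[0,16,0,0,0,0,10],[0,0,20,0,0,0,10],[0,0,30,0,0,0,10],[0,0,30,0,0,0,10],[0,0,30,0,0,0,10],[0,0,20,0,0,0,10],[0,0,0,0,0,0,10],[0,0,0,0,0,0,10],[0,0,0,0,0,0,10],[0,0,0,0,0,0,10]]
  ]
}}

```text
time_s: 16.3
eef_pos: [0.4661, -0.3221, 0.3071]
eef_rot: [0.001, 1.0, 0.0, 0.001]
wrist_force: [-0.5, 0.2, -1.5]
opening: 0.193
grasp_force: 58.9
```

Run:
```python
from h import *
from bench import ctrl
np.set_printoptions(precision=4,suppress=True)
o=ctrl.get_obs();print(o["eef_pos"],o["wrist_force"])
for n in("side","top"):
    c=ctrl.camera(n);W=cloud(c).reshape(-1,3);e=o["eef_pos"]
    for a in np.arange(.11,.31,.02):
        p=W[(np.hypot(*(W[:,:2]-e[:2]).T)<.06)&(W[:,2]>a)&(W[:,2]<a+.02)]
        if len(p)>5: print(n,a.round(2),len(p),p.mean(0),p[:,0].min(),p[:,0].max(),p[:,1].min(),p[:,2].min())
```

```text
[ 0.4661 -0.3221  0.3071] [-0.539   0.1742 -1.4503]
side 0.11 32 [ 0.4597 -0.3369  0.1281] 0.4430398034742056 0.48419065910360315 -0.34544208752989114 0.1246249931408081
side 0.13 96 [ 0.46   -0.3368  0.141 ] 0.44317637302983365 0.48756741781037816 -0.346917950240317 0.13028428842296536
side 0.15 111 [ 0.4603 -0.3375  0.1598] 0.44290650652734875 0.4875983792902132 -0.34600776232613206 0.15007624340487702
side 0.17 239 [ 0.4645 -0.327   0.179 ] 0.4429402479693308 0.4894156770471795 -0.34594911943011253 0.1700229075648142
side 0.19 25 [ 0.4646 -0.324   0.2001] 0.4606752427037861 0.4705787444429037 -0.3272043676864672 0.19016601394956256
side 0.21 30 [ 0.4652 -0.3243  0.2203] 0.46140613686258436 0.47153019862276196 -0.3284313461962276 0.2102907667641114
side 0.23 30 [ 0.4651 -0.3246  0.2396] 0.4609435106470139 0.4703978029940227 -0.3276975578451512 0.2300184273848247
side 0.25 22 [ 0.4656 -0.3265  0.259 ] 0.45999497025814595 0.4696207354512169 -0.33093360856857135 0.2501968727953826
side 0.27 58 [ 0.4633 -0.3281  0.2796] 0.4558419762211307 0.4723039727842917 -0.3327583877939746 0.27023460598052285
side 0.29 38 [ 0.4644 -0.3295  0.2978] 0.4571755416931437 0.4772257161093147 -0.3369995499966074 0.2900999973656707
top 0.11 6 [ 0.4685 -0.2996  0.1242] 0.45178003031907177 0.4872043246065905 -0.3122674313557408 0.11133366184767879
top 0.13 22 [ 0.4665 -0.3032  0.1393] 0.4481854541435298 0.48942101237041696 -0.31843810631462593 0.13089461362295007
top 0.15 15 [ 0.466  -0.3014  0.1612] 0.4502044042437195 0.4823318179556434 -0.3057119233361019 0.15224559340273536
top 0.17 48 [ 0.4686 -0.3063  0.1778] 0.45302249731112626 0.48685846299511754 -0.3143789031688472 0.17030481664536734
```

Emit:
{"method": "jog_arm", "body": {
  "series": [
    [[0,0,15,0,0,0,10],[0,0,20,0,0,0,10],[0,0,20,0,0,0,10],[0,0,20,0,0,0,10],[0,0,20,0,0,0,10],[0,0,12,0,0,0,10],[0,0,4,0,0,0,10],[0,0,0,0,0,0,10],[0,0,0,0,0,0,10],[0,0,0,0,0,0,10]]
  ]
}}

```text
time_s: 17.4
eef_pos: [0.4656, -0.3219, 0.1945]
eef_rot: [0.0, 1.0, -0.0, 0.0]
wrist_force: [-0.6, -0.3, -0.8]
opening: 0.193
grasp_force: 58.6
```

Emit:
{"method": "jog_arm", "body": {
  "series": [
    [[0,0,2,0,0,0,10],[0,0,0,0,0,0,25],[0,0,0,0,0,0,40],[0,0,0,0,0,0,85],[0,0,0,0,0,0,85],[0,0,0,0,0,0,85],[0,0,0,0,0,0,85],[0,0,0,0,0,0,85],[0,0,0,0,0,0,85],[0,0,0,0,0,0,85]]
  ]
}}

```text
time_s: 18.4
eef_pos: [0.4654, -0.3217, 0.1923]
eef_rot: [0.0, 1.0, -0.0, 0.0]
wrist_force: [-1.0, -0.3, 0.2]
opening: 0.993
grasp_force: 0.0
```

Emit:
{"method": "jog_arm", "body": {
  "series": [
    [[0,0,-15,0,0,0,85],[0,0,-25,0,0,0,85],[0,0,-30,0,0,0,85],[0,0,-30,0,0,0,85],[0,0,-25,0,0,0,85],[9,-30,0,0,0,0,85],[9,-40,0,0,0,0,85],[9,-40,0,0,0,0,85],[9,-40,0,0,0,0,85],[9,-30,0,0,0,0,85]]
  ]
}}

```text
time_s: 19.4
eef_pos: [0.5107, -0.1395, 0.3189]
eef_rot: [0.0, 1.0, 0.0, 0.001]
wrist_force: [0.4, 0.3, -0.4]
opening: 0.993
grasp_force: 0.0
```

Run:
```python
from h import *
from bench import ctrl
np.set_printoptions(precision=4,suppress=True)
o=ctrl.get_obs();print(o["eef_pos"],o["q"])
d={n:ctrl.camera(n) for n in("side","wrist","top")}
W=cloud(d["side"]).reshape(-1,3)
for a in np.arange(.11,.29,.02):
    p=W[(np.hypot(*(W[:,:2]-[.466,-.3225]).T)<.09)&(W[:,2]>a)&(W[:,2]<a+.02)]
    if len(p)>5: print(a.round(2),len(p),p.mean(0),p[:,2].max())
for n in d:
    W=cloud(d[n]).reshape(-1,3);p=W[(np.hypot(*(W[:,:2]-[.511,-.0735]).T)<.045)&(W[:,2]>.217)&(W[:,2]<.235)]
    if len(p)>5:print(n,len(p),p.mean(0),np.median(p[:,2]),cv2.minAreaRect((p[:,:2]*1000).astype(np.float32)))
    p=W[(np.hypot(*(W[:,:2]-[.511,-.0735]).T)<.06)&(W[:,2]>.196)&(W[:,2]<.206)]
    if len(p)>5:print(" skirt",len(p),circ(p),cv2.minEnclosingCircle((p[:,:2]*1000).astype(np.float32)))
cv2.imwrite("pics/w3.png",d["wrist"]["frame"])
```

```text
[ 0.5107 -0.1395  0.3189] [-0.4913  0.0151  1.6108  0.0004  1.514   1.0789]
0.11 23 [ 0.465  -0.3258  0.1198] 0.1287459093306128
0.13 21 [ 0.465  -0.3254  0.1393] 0.14993989606298197
0.15 36 [ 0.4638 -0.3279  0.162 ] 0.16891705522345712
0.17 46 [ 0.4634 -0.3278  0.1798] 0.1898620425231069
0.19 50 [ 0.4634 -0.3275  0.1999] 0.20988048666558512
0.21 49 [ 0.4649 -0.3287  0.2215] 0.22989863466895055
0.23 53 [ 0.4646 -0.3283  0.2418] 0.2498114482335123
0.25 26 [ 0.4663 -0.3224  0.2515] 0.2532254620062492
side 111 [ 0.5118 -0.0753  0.2251] 0.22608757070649377 ((511.94354248046875, -73.65789031982422), (59.60130310058594, 19.256519317626953), 3.2462353706359863)
 skirt 207 [ 0.5117 -0.0561  0.0401] ((510.2117004394531, -62.13874816894531), 48.734214782714844)
wrist 1349 [ 0.5157 -0.0732  0.2262] 0.22688475446485715 ((514.0241088867188, -72.05284118652344), (61.175418853759766, 15.375527381896973), 3.0923683643341064)
 skirt 3279 [ 0.5154 -0.069   0.0289] ((510.5288391113281, -60.649200439453125), 48.15690612792969)
top 53 [ 0.5205 -0.069   0.2247] 0.2246333973287875 ((519.6764526367188, -69.85617065429688), (9.2404203414917, 45.35669708251953), 89.35144805908203)
 skirt 172 [ 0.5111 -0.0379  0.0225] ((509.4514465332031, -60.014678955078125), 46.795963287353516)
```

View pics/w3.png

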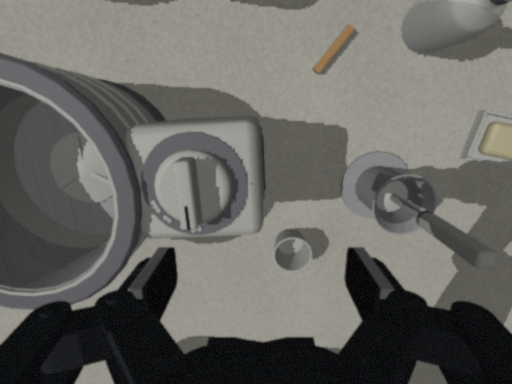

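The wrist view shows the brush upright in the stand and free, and the dial bar runs from about (182,160) to (195,232). The bar centre is about (0.512, −0.073) with a yaw of about 0.05 rad.

Emit:
{"method": "jog_arm", "body": {
  "series": [
    [[1,-30,0,0,0,0,45],[0,-36,0,0,0,0,45],[0,0,0,0,0,-0.05,45],[0,0,20,0,0,0,45],[0,0,25,0,0,0,45],[0,0,25,0,0,0,45],[0,0,20,0,0,0,45],[0,0,15,0,0,0,45],[0,0,6,0,0,0,45],[0,0,0,0,0,0,45]]
  ]
}}

```text
time_s: 20.55
eef_pos: [0.5111, -0.0765, 0.206]
eef_rot: [-0.0, 1.0, 0.024, -0.001]
wrist_force: [0.6, 0.0, 0.4]
opening: 0.527
grasp_force: 0.0
```

Emit:
{"method": "jog_arm", "body": {
  "series": [
    [[0,0,0,0,0,0,45],[0,0,0,0,0,0,0],[0,0,0,0,0,0,0],[0,0,0,0,0,0,0],[0,0,0,0,0,0,0],[0,0,0,0,0,0,0],[0,0,0,0,0,0,0],[0,0,0,0,0,0,0],[0,0,0,0,0,0,0],[0,0,0,0,0,0,0]]
  ]
}}

```text
time_s: 21.55
eef_pos: [0.5119, -0.0712, 0.208]
eef_rot: [-0.004, 1.0, 0.026, 0.001]
wrist_force: [-3.0, 17.7, 10.6]
opening: 0.16
grasp_force: 59.4
```

Emit:
{"method": "jog_arm", "body": {
  "series": [
    [[0,-1,-1,0,0,0,0],[0,-2,-1,0,0,0,0],[0,-1,0,0,0,0,0],[0,0,0,0,0,0,0],[0,0,0,0,0,0,0],[0,0,0,0,0,0,0],[0,0,0,0,0,0,0],[0,0,0,0,0,0,0],[0,0,0,0,0,0,0],[0,0,0,0,0,0,0]]
  ]
}}

```text
time_s: 22.55
eef_pos: [0.5118, -0.071, 0.2081]
eef_rot: [-0.001, 1.0, 0.025, 0.001]
wrist_force: [5.6, 2.8, -6.9]
opening: 0.164
grasp_force: 59.3
```

Emit:
{"method": "jog_arm", "body": {
  "series": [
    [[0,0,0.5,0,0,0.06,0],[0,0,0,0,0,0.1,0],[0,0,0,0,0,0.1,0],[0,0,0,0,0,0.1,0],[0,0,0,0,0,0.1,0],[0,0,0,0,0,0.1,0],[0,0,0,0,0,0.1,0],[0,0,0,0,0,0.04,0],[0,0,0,0,0,0,0],[0,0,0,0,0,0,0]]
  ]
}}

```text
time_s: 23.55
eef_pos: [0.5121, -0.0699, 0.2081]
eef_rot: [-0.002, 0.948, -0.319, 0.0]
wrist_force: [5.4, 8.0, -3.2]
opening: 0.158
grasp_force: 59.8
```

Emit:
{"method": "jog_arm", "body": {
  "series": [
    [[0,-1.5,0,0,0,0.06,0],[0,0,0,0,0,0.1,0],[0,0,0,0,0,0.1,0],[0,0,0,0,0,0.1,0],[0,0,0,0,0,0.08,0],[0,0,0,0,0,0.02,0],[0,0,0,0,0,0,0],[0,0,0,0,0,0,0],[0,0,0,0,0,0,0],[0,0,0,0,0,0,0]]
  ]
}}

```text
time_s: 24.55
eef_pos: [0.5127, -0.0693, 0.2081]
eef_rot: [-0.001, 0.85, -0.527, -0.0]
wrist_force: [4.5, 5.5, -2.1]
opening: 0.158
grasp_force: 59.9
```

Run:
```python
from h import *
from bench import ctrl
o=ctrl.get_obs();print(o["eef_rot"],2*np.arctan2(o["eef_rot"][2],o["eef_rot"][1]),o["torque"],o["wrist_force"],o["q"])
c=ctrl.camera("wrist")["frame"];s=ctrl.camera("side")["frame"]
cv2.imwrite("pics/w4.png",np.vstack([cv2.resize(c,(400,300)),cv2.resize(s[150:300,200:400],(400,300))]))
```

```text
[-1.23799868e-03  8.50043218e-01 -5.26711491e-01 -9.67036970e-06] -1.1094554976627866 [ 0.86625772 -0.54406153  0.24592039] [ 4.50889304  5.51891923 -2.13564008] [-0.36559575  0.07349615  1.77530053  0.00253305  1.29235031  2.31396038]
```

View pics/w4.png

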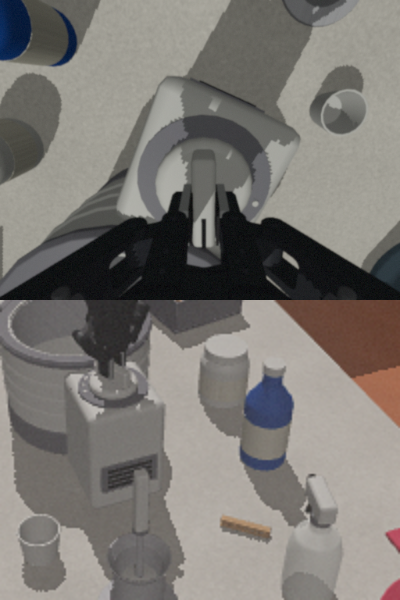

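The lower view shows the brush standing in its stand. In the wrist view the dial bar lies straight along the fingers at (204,190), so the dial has turned with the tool to about 1.15 rad.

Emit:
{"method": "jog_arm", "body": {
  "series": [
    [[0,0,0,0,0,0,0],[0,0,0,0,0,0,0],[0,0,0,0,0,0,0],[0,0,0,0,0,0,0],[0,0,0,0,0,0,0],[0,0,0,0,0,0,0],[0,0,0,0,0,0,0],[0,0,0,0,0,0,0],[0,0,0,0,0,0,0],[0,0,0,0,0,0,0]]
  ]
}}

```text
time_s: 25.65
eef_pos: [0.5127, -0.0693, 0.2081]
eef_rot: [-0.001, 0.85, -0.527, -0.0]
wrist_force: [4.2, 7.0, -3.8]
opening: 0.161
grasp_force: 59.9
```

```bash
python3 -c "
from bench import ctrl
o=ctrl.get_obs();print(o['eef_rot'],o['grasp_force'],o['time_s'])
print(ctrl.hand_in())"
```

```text
[-1.22997074e-03  8.50029476e-01 -5.26733684e-01 -5.30665698e-05] 59.89660441875458 25.65
the job is handed in; nothing more can be done
None
```

I handed the job in at 25.65 s, with no verdict returned: two strokes scrubbed up the tub wall, the brush upright and free in its stand, and the dial held at about 1.15 rad (third click, estimated from the tool angle).

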